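# Lock the clevis pin of the pedal link with its sprung clip

### The arm

A 6-joint arm with a two-finger parallel gripper is mounted at the origin on a cart in front of the work surface, level with it; the furniture and walls round the work are solid. World frame = base frame: x ahead of the robot, y to its left, z up, the work surface at z = 0. Lengths are in mm, angles in rad, forces in N, time in s.
With the tool pointing down it reaches from about 275 to 725 mm from the base axis. Payload 5.6 kg.
Tool frame: the origin (TCP) lies on the front face of the gripper's body, between the roots of the fingers; the fingertips stand 73 mm ahead of it and the grasp point (between the pads) lies 54 mm ahead of it (env.tcp_to_grasp is the distance from the TCP to the grasp point, in mm); z points along the fingers, y is the line along which they close (so a half turn about z gives the same grasp; the last joint's range is limited). The gripper opens to 85 mm and grips with 20 to 120 N. Pads are 22 mm wide; open, the fingers measure 114 mm over their backs; the gripper's body (76 mm by 85 mm) begins 54 mm behind the grasp point. The pads swing forward as they close: fully open they stand 13 mm farther back than shut.
Start: joints at [-1.012, 0.255, 0.108, 0, -1.424, -0.285], TCP at [148.736, -529.501, 303.883] pointing down, gripper open.
Joint ranges: [-2.95, 2.95], [-1.21, 1.97], [-1.09, 1.5], [-2.87, 1.71], [-2.94, -0.07], [-3.05, 3.05]. Speed limits (rad/s): [2.57, 2.57, 3.14, 3.14, 3.14, 3.14].

### API

Orientations are given as [roll, pitch, yaw] about the fixed x, y, z axes, in that order (R = Rz(yaw) Ry(pitch) Rx(roll)).
In Python, from plant import monitor, eyes, env gives the robot as it stands. The module is installed in compiled form; this text tells all that it offers.
- The arm moves only by the tool send_rows, never from a script. Its argument "commands" is a list of rows, each a list of 7 numbers: the shift along the tool's x, y, z in m, then the turn, a rotation vector about the tool's x, y, z in rad, then the closure in counts, from 0 (fully open) to 255 (shut). In form: [[tx, ty, tz, wx, wy, wz, fingers], ...]. A call has 1 to 8 rows; each row shifts and turns the commanded pose from where the row before left it, along the tool's axes as they then stand; what a row does not reach is not made up. A row lasts 1/10 s, in which the tool goes at most 50 mm and 8.59 degrees, less where a joint would pass 70% of its speed; a pose out of reach is approached as far as the arm can. A call with a gripper value outside its range is refused whole. The fingers move at their own pace and stop on an object; "force" is the grip in N (left out, the last holds). Time passes only in rows, so rows that do not move let the fingers close. It gives the time, the measured TCP pose, the force, the opening and the grip force at its end, in the units of the state.
- monitor.sense(): the state, without advancing time (a new reading comes with each control period).
- eyes.capture(name): name is "scene" or "top"; returns a dict with "color" (480x640x3 uint8, red, green, blue), "vertical_fov" (degrees; the focal length in pixels is half the picture's height over the tangent of half this angle, whatever the lens; pixels are square), "cx", "cy" (the principal point, pixels), "pose" (4x4, takes a point from camera to world coordinates). Camera axes: x right, y down, z forward; pixel columns grow to the right and rows downward; lengths in mm; the calibration is good to about 2 mm. A picture is of the moment at which its call begins. There is no depth.
- env.hand_in(): hands the job in; it is judged then, once.
The state is a dict: "t": time; "qpos": joint angles; "qd": joint speeds; "joint_torque": joint torques, N m; "tcp_pos": TCP position; "orientation": TCP orientation; "wrist_force": force on the tool from outside, world axes, zero at the start; "ft_torque": the same for the moment, N m; "grip_width": opening from 0.0 (shut) to 1.0 (fully open); "grasp_force": force on a finger pad.
Only numpy, scipy, OpenCV 4.12 (cv2) and the standard library are available. Lean on these libraries where they do the work, as an engineer would, in place of code of your own. Each camera call takes 0.05 s, during which the arm holds its last target. There are 200 camera calls.

### The job

Take the red-gripped sprung clip out of its blue stand and lock the clevis pin of the green link bracket with it: find the cross hole in the pin's bare end by a light touch, slide the straight leg down through it and press until the sprung leg has snapped round the shank and the clip is fully home, then let go. Work with light hand pressure, never ramming clip, pin or bracket, and leave the other things on the bench where they are.

Things in the scene. Friction and masses are not known exactly. Their poses are not given: they have to be found in the camera images.
- clip: hairpin clip of 6 mm steel wire with a red plastic grip on top, about 90 g. Origin at the round lower tip (3 mm radius) of its straight leg, z up that leg; the sprung leg is on the +x side, in the clip's xz plane. Stands with both legs in the stand's slot, tip 6 mm above the bench; may lean slightly there or in the hand. A collar, 11 mm wide, is on the straight leg at z = 55 to 63 mm
- clip_grip (a point): middle of the clip's flat-sided red grip, where to pinch it (clip frame x = 5, y = 0, z = 82 mm). The grip measures 28 mm along clip x, 12 mm along y, and reaches from z = 63 to 96 mm; a thin wire loop tops it up to z = 107 mm. Its x and y faces can both be pinched; axes as the clip's
- clip_seat (a point): point on the straight leg 40 mm above the tip, where the pin's axis must lie when the clip is fully home. The sprung leg hangs from x = 8, z = 70 mm, bellies out to x = 12 at z = 40, kinks in to x = 6.5 at z = 26 and flares to x = 17 mm at its end, z = 8 mm (wire centre line)
- sprung_leg (a joint): angle by which the sprung leg is bent open: 0 closed (as made), up to 0.3 rad. It passes the pin at about 0.14 rad and then snaps back below 0.04 rad; it stays pressed lightly against the shank
- clevis: green steel link bracket, fixed: base 150 x 66 x 10 mm, origin at the centre of its underside. At x = -45 mm two lugs (outer faces y = +-24 mm, 98 mm high) carry the clevis pin, which lies along the bracket's y, 80 mm up; its drilled end sticks out at +y, its head at -y. A dark link bar runs from it to +x at y = 0; a block 34 mm wide, 94 mm high, stands at x = 41 to 71 mm
- pin_axis (a point): bracket point on the pin's axis (bracket x = -45, y = 52, z = 80 mm; same axes): middle of the cross hole's range. The hole is vertical, right through the 22 mm shank, 8.5 mm wide, its rims barely broken. End float: it is anywhere up to 12 mm to either side of this point along y, held by stiff grease (8 N to slide the pin); that is NOT measured. Shank ends 26 mm past the hole
- pin_top (a point): point on top of the shank, 11 mm above pin_axis, fixed to the bracket. Touches of about 3 N with the clip's tip along bracket y find the hole: in it the tip drops 5 mm and more. Clip upright, clip x along bracket x, either way round. Push: 2 to 6 N down, up to 12 N sideways (clip x), tip 8 to 26 mm below the axis; then the spring pulls it down. Home at 37 to 43 mm; at 44 mm a hard stop
- clip_stand: blue slotted block, fixed, 62 x 44 x 42 mm (x from -21.5 to 40.5 mm, y +-22 mm, top at z = 42 mm); origin on its underside below the clip's straight leg; the slot runs along its x, 7.6 mm wide, 36 mm deep, for both legs of the clip
- tally_counter: bystander: round white counter, 45 mm diameter, 32 mm high, origin at its underside
- padlock: bystander: brass padlock lying flat, 57 x 32 x 14 mm, origin at its underside
- spanner: bystander: open-ended spanner lying flat, 26 x 154 x 6 mm, origin at its underside

How it is judged:
By the outcome, as a careful person would: the job done as asked, in the order asked, and still so for the second after the job is handed in, with the robot touching nothing.
It also fails if it takes over 72 s, if anything falls off the work surface, if the arm or the gripper's body presses on something with over 40 N, if the wrist force passes 120 N, or if a joint passes its speed limit or range.

## Working session

There is one attempt and no reset: what is moved stays moved. The work goes in short steps, Python scripts to look and compute and a tool call to move; the robot and the scene stay as the last step left them, time stands still between calls to the robot, and variables do not carry over. Pictures are saved under pics/ and viewed, at most 10 in all, crops included, and the job is handed in when it is done.

Besides the shell and the picture viewer there is one more tool, called after "Request:" as a command line: name --pt "numbers of a row" for each row, then --argument value for the rest. send_rows: Moves the arm, as the interface text tells. Its arguments: {"type":"object","properties":{"commands":{"type":"array"},"force":{"type":"number"}},"required":["commands"]}

```bash
mkdir -p pics
python3 - <<'E'
from plant import monitor, eyes, env
import cv2,numpy as np
for n in ["scene","top"]:
    c=eyes.capture(n); cv2.imwrite(f"pics/{n}0.png",c["color"][:,:,::-1]); print(n,c["vertical_fov"],c["cx"],c["cy"],np.round(c["pose"],4).tolist())
print(monitor.sense(), env.tcp_to_grasp)
E
```

```text
scene 47.58521429006453 313.37945236977924 237.07377681133318 [[-0.9052, -0.1819, 0.3842, 143.9479], [-0.4251, 0.3972, -0.8134, 684.0255], [-0.0046, -0.8995, -0.4368, 519.4351], [0.0, 0.0, 0.0, 1.0]]
top 55.244429251409755 315.5497040009377 231.73947102426794 [[-0.0186, -0.9893, 0.145, 378.3074], [-0.9996, 0.0217, 0.0195, -91.6034], [-0.0224, -0.1446, -0.9892, 983.6829], [0.0, 0.0, 0.0, 1.0]]
{'t': 0.1, 'qpos': array([-1.01243306e+00,  2.55661461e-01,  1.07159402e-01, -3.50072613e-04,
       -1.42388992e+00, -2.84592256e-01]), 'qd': array([ 0.00088624, -0.00277964,  0.00360285,  0.00048102,  0.00032246,
       -0.00275204]), 'joint_torque': array([-2.44664130e-03, -3.87603271e+01,  2.38475794e+01,  5.37788451e+00,
       -3.77575139e-03, -2.02394261e-06]), 'tcp_pos': array([ 148.65461085, -529.21450813,  303.12111488]), 'orientation': array([ 3.13996397e+00, -1.15712926e-04, -2.86787307e+00]), 'wrist_force': array([-0.35912646, -0.02727186,  0.87233427]), 'ft_torque': array([ 0.07315051,  0.0300584 , -0.04008558]), 'grasp_force': 0.0, 'grip_width': 1.0009496620355123} 53.900000000000006
```

View pics/scene0.png

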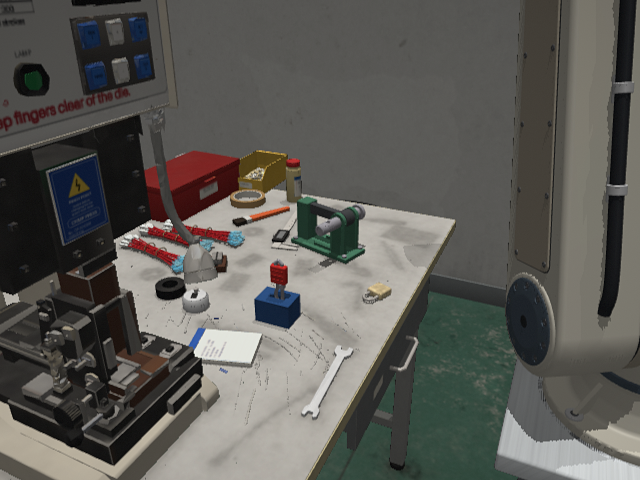

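View pics/top0.png

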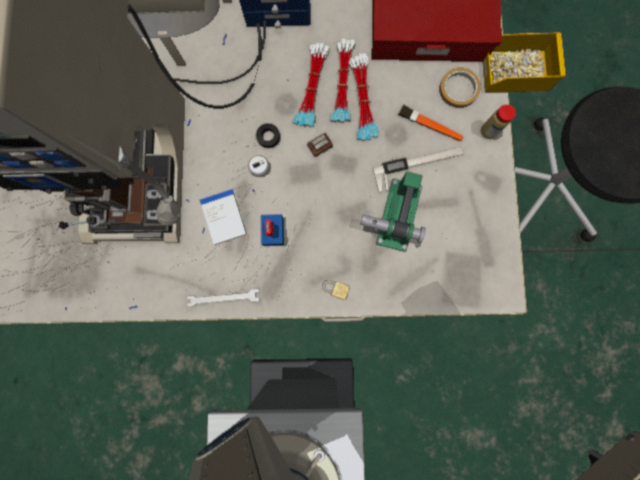

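The scene shows the clip in its stand at about (280,290) and the bracket at (335,230). In the top view the stand is at (272,230), the bracket at (400,212), with the pin's drilled end pointing left at (365,222). I'll enlarge these areas next.

```bash
cat > h.py <<'E'
import cv2,numpy as np
from plant import monitor, eyes, env
from scipy.optimize import least_squares
def f(c): return 240/np.tan(np.radians(c["vertical_fov"]/2))
def proj(c,P):
    P=np.atleast_2d(P); T=np.linalg.inv(c["pose"]); q=P@T[:3,:3].T+T[:3,3]
    return np.c_[c["cx"]+f(c)*q[:,0]/q[:,2], c["cy"]+f(c)*q[:,1]/q[:,2]]
def onz(c,uv,z):
    d=c["pose"][:3,:3]@np.array([(uv[0]-c["cx"])/f(c),(uv[1]-c["cy"])/f(c),1]); o=c["pose"][:3,3]
    return o+d*(z-o[2])/d[2]
def crop(c,u0,v0,w,h,s):
    a=cv2.resize(np.ascontiguousarray(c["color"][v0:v0+h,u0:u0+w,::-1]),None,fx=s,fy=s,interpolation=cv2.INTER_CUBIC)
    for k in range(0,w,10):
        L=10 if (u0+k)%50 else 20
        cv2.line(a,(k*s,0),(k*s,L),(0,255,255),1)
        if (u0+k)%20==0: cv2.putText(a,str(u0+k),(k*s,30),0,.4,(0,0,255),1)
    for k in range(0,h,10):
        cv2.line(a,(0,k*s),(10,k*s),(0,255,255),1)
        if (v0+k)%20==0: cv2.putText(a,str(v0+k),(12,k*s+4),0,.4,(0,0,255),1)
    return a
E
python3 - <<'E'
from h import *
c=eyes.capture("scene");t=eyes.capture("top")
a=np.hstack([crop(c,240,250,80,80,5),crop(t,250,200,50,50,8)]); cv2.imwrite("pics/m1.png",a)
a=np.hstack([crop(c,285,185,100,100,4),crop(t,345,165,100,100,4)]); cv2.imwrite("pics/m2.png",a)
E
```

```text
(no output)
```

View pics/m1.png

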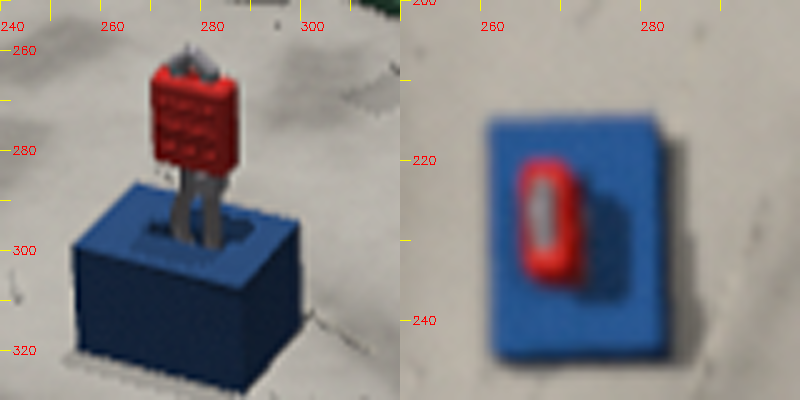

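View pics/m2.png

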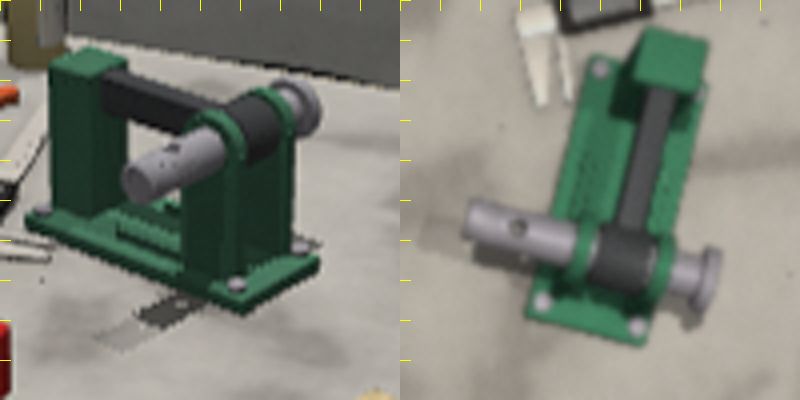

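The close-ups show the clip in the stand and the pin's cross hole. I read the hole at about (374.6,221.8) in the top view and (328.2,222.0) in the scene view. Now I'll fit the stand and bracket poses, and test both ways round for the clip.

Run:
```python
from h import *
c=eyes.capture("scene");t=eyes.capture("top")
def tr(P,p):
    P=np.array(P,float); co,s=np.cos(p[2]),np.sin(p[2])
    return np.c_[p[0]+co*P[:,0]-s*P[:,1], p[1]+s*P[:,0]+co*P[:,1], P[:,2]]
def fit(obs,x0):
    def r(p): return np.concatenate([(proj(k,tr([P],p))[0]-uv) for k,P,uv in obs])
    s=least_squares(r,x0,loss='soft_l1'); print(np.round(s.x,3),'cost',round(s.cost,2)); print(np.round(r(s.x).reshape(-1,2),1).tolist()); return s.x
for n in [0,1]:
    lo,hi=(-21.5,40.5) if n==0 else (-40.5,21.5)   # frame axes world-aligned, n=1: clip x = -x
    obs=[(c,(hi,22,42),(254.5,299)),(c,(hi,-22,42),(267,286.5)),(c,(lo,-22,42),(299.5,294)),(c,(lo,22,42),(288,307.5)),(c,(lo,22,0),(288.5,328.5)),(c,(hi,22,0),(255.5,320)),
     (t,(hi,22,42),(261,215)),(t,(hi,-22,42),(282,214.5)),(t,(lo,22,42),(261.8,244.5))]
    p=fit(obs,[390,-50,0]); s=1-2*n
    G=[(s*(5+a),b,z) for a in(-14,14) for b in (-6,6) for z in (63,96)]
    for k,nm in((c,'scene'),(t,'top')):
        q=proj(k,tr(G,p)); print(nm,'grip u',q[:,0].min().round(1),q[:,0].max().round(1),'v',q[:,1].min().round(1),q[:,1].max().round(1))
    print('legs z45: straight, sprung',proj(c,tr([(0,0,45),(s*12,0,45)],p)).round(1).tolist())
# hole: triangulate
def tri(a,b):
    return least_squares(lambda X:np.concatenate([proj(c,X)[0]-a,proj(t,X)[0]-b]),[450,-250,90])
h=tri((328.2,222.0),(374.6,221.8)); print('hole',h.x.round(1),h.cost.round(2))
B=lambda k,u,v:(k,u,v)
def sp(x,y): return (285+x/4,185+y/4)
def tp(x,y): return (345+(x-400)/4,165+y/4)
# bracket corners: frame
obs=[(c,(-75,33,10),sp(243,303)),(c,(-75,-33,10),sp(319,256)),(c,(75,33,10),sp(27,213)),
 (t,(-75,33,10),tp(527,312)),(t,(-75,-33,10),tp(643,338)),
 (t,(71,17,94),tp(652,28)),(t,(71,-17,94),tp(708,42)),(t,(41,-17,94),tp(692,97)),(t,(41,17,94),tp(634,84)),
 (c,(41,17,94),sp(83,76)),(c,(71,17,94),sp(49,60)),(c,(71,-17,94),sp(90,46)),(c,(41,-17,94),sp(127,60))]
p=fit(obs,[500,-250,-.25])
print('pin_axis',tr([(-45,52,80)],p).round(1)); print('top of shank hole y=40..64',tr([(-45,40,91),(-45,64,91)],p).round(1).tolist())
d=np.array([h.x[0]-p[0],h.x[1]-p[1]]); co,s=np.cos(p[2]),np.sin(p[2]); print('hole in bracket',co*d[0]+s*d[1],-s*d[0]+co*d[1])
for nm,k,uv in(('c',c,(328.2,222.0)),('t',t,(374.6,221.8))):
    X=onz(k,uv,91);d=X[:2]-p[:2]; print(nm,'hole brk z91',co*d[0]+s*d[1],-s*d[0]+co*d[1])
```

```text
[514.151  19.769   6.293] cost 2.66
[[-0.3, -0.7], [0.3, -1.0], [0.7, -0.5], [0.1, -0.6], [0.3, 0.2], [0.0, -0.3], [-0.8, -0.1], [-0.9, -0.3], [-1.3, -0.2]]
scene grip u 269.2 288.8 v 264.3 289.0
top grip u 264.5 272.7 v 220.2 236.8
legs z45: straight, sprung [[282.5, 295.5], [276.0, 294.0]]
[5.3315e+02 1.9965e+01 1.0000e-02] cost 2.66
[[-0.3, -0.7], [0.3, -1.0], [0.7, -0.5], [0.1, -0.6], [0.3, 0.2], [0.0, -0.3], [-0.8, -0.1], [-0.9, -0.3], [-1.3, -0.2]]
scene grip u 264.3 283.8 v 263.2 287.8
top grip u 264.4 272.7 v 215.7 232.4
legs z45: straight, sprung [[272.2, 293.0], [278.7, 294.6]]
hole [ 526.3 -191.1   88. ] 0.09
[ 5.53855e+02 -2.52026e+02 -2.86000e-01] cost 12.49
[[-0.2, -1.2], [0.8, -1.0], [-1.2, -0.6], [-1.5, 1.3], [-0.3, 2.9], [-2.3, -0.9], [0.4, -0.1], [0.9, 0.4], [-1.4, -0.7], [1.2, -0.9], [-0.9, -0.5], [-0.2, -1.5], [1.1, -1.6]]
pin_axis [[ 525.4 -189.4   80. ]]
top of shank hole y=40..64 [[522.0, -200.9, 91.0], [528.8, -177.9, 91.0]]
hole in bracket -43.66312763970659 50.62110716283849
c hole brk z91 -48.47341038265989 55.462694619346394
t hole brk z91 -43.732566193293636 51.15938954999939
```

The bracket is at about (554,-252) with yaw -0.286. The clip fits only one way round: straight leg at (514,20), sprung leg towards +x, yaw about 0. I'll pinch its x faces with tool yaw -π/2.

```bash
cat >> h.py <<'E'
from scipy.spatial.transform import Rotation as Ro
def go(dst,yaw,step=45,n=None,fing=0):
    "rows from the present pose to TCP dst, tool straight down at yaw"
    s=monitor.sense(); R=Ro.from_euler('xyz',s['orientation']); W=Ro.from_euler('xyz',[np.pi,0,yaw])
    w=(R.inv()*W).as_rotvec(); d=np.array(dst)-s['tcp_pos']
    n=n or int(max(np.ceil(np.linalg.norm(d)/step),np.ceil(np.linalg.norm(w)/.145),1))
    for i in range(n):
        Ri=R*Ro.from_rotvec(w*i/n)
        print([round(float(x),4) for x in Ri.inv().apply(d/n)/1000]+[round(float(x),3) for x in w/n]+[fing])
def st():
    s=monitor.sense(); print(round(s['t'],2),s['tcp_pos'].round(2),s['orientation'].round(4),s['wrist_force'].round(2),s['ft_torque'].round(3),round(s['grip_width'],3),round(s['grasp_force'],1))
E
python3 - <<'E'
from h import *
go([519,20,235],-np.pi/2)
E
```

```text
[-0.0337, 0.0286, 0.0046, 0.0, 0.0, -0.086, 0]
[-0.036, 0.0256, 0.0046, 0.0, 0.0, -0.086, 0]
[-0.0381, 0.0224, 0.0046, 0.0, 0.0, -0.086, 0]
[-0.0399, 0.019, 0.0046, 0.0, 0.0, -0.086, 0]
[-0.0414, 0.0155, 0.0046, 0.0, 0.0, -0.086, 0]
[-0.0425, 0.0118, 0.0046, 0.0, 0.0, -0.086, 0]
[-0.0434, 0.0081, 0.0046, 0.0, 0.0, -0.086, 0]
[-0.044, 0.0044, 0.0046, 0.0, 0.0, -0.086, 0]
[-0.0442, 0.0005, 0.0046, 0.0, 0.0, -0.086, 0]
[-0.044, -0.0033, 0.0046, 0.0, 0.0, -0.086, 0]
[-0.0436, -0.0071, 0.0046, 0.0, 0.0, -0.086, 0]
[-0.0428, -0.0108, 0.0046, 0.0, 0.0, -0.086, 0]
[-0.0417, -0.0145, 0.0046, 0.0, 0.0, -0.086, 0]
[-0.0403, -0.018, 0.0046, 0.0, 0.0, -0.086, 0]
[-0.0386, -0.0214, 0.0046, 0.0, 0.0, -0.086, 0]
```

Request:
send_rows --pt "-0.034 0.029 0.0045 0 0 -0.086 0" --pt "-0.036 0.0255 0.0045 0 0 -0.086 0" --pt "-0.038 0.0225 0.0045 0 0 -0.086 0" --pt "-0.04 0.019 0.0045 0 0 -0.086 0" --pt "-0.0415 0.0155 0.0045 0 0 -0.086 0" --pt "-0.0425 0.012 0.0045 0 0 -0.086 0" --pt "-0.0435 0.008 0.0045 0 0 -0.086 0" --pt "-0.044 0.0045 0.0045 0 0 -0.086 0"

```text
t: 1.1
tcp_pos: [347.5, -234.3, 268.0]
orientation: [-3.141, 0.0, -2.176]
wrist_force: [1.7, -0.7, 0.0]
grip_width: 0.999
grasp_force: 0.0
```

Request:
send_rows --pt "-0.044 0.0005 0.0045 0 0 -0.086 0" --pt "-0.044 -0.0035 0.0045 0 0 -0.086 0" --pt "-0.0435 -0.007 0.0045 0 0 -0.086 0" --pt "-0.043 -0.011 0.0045 0 0 -0.086 0" --pt "-0.0415 -0.0145 0.0045 0 0 -0.086 0" --pt "-0.04 -0.018 0.0045 0 0 -0.086 0" --pt "-0.0385 -0.0215 0.0045 0 0 -0.086 0" --pt "0 0 0 0 0 0 0"

```text
t: 1.9
tcp_pos: [523.1, 22.1, 234.9]
orientation: [3.14, 0.0, -1.572]
wrist_force: [-0.1, -0.3, -1.6]
grip_width: 0.999
grasp_force: 0.0
```

Run:
```python
from h import *
st()
go([519,20,155],-np.pi/2,n=3)
c=eyes.capture("scene");t=eyes.capture("top"); st()
cv2.imwrite("pics/m3.png",np.hstack([crop(c,220,180,100,140,4),crop(t,220,160,100,140,4)]))
```

```text
1.9 [523.06  22.12 234.86] [ 3.1403  0.     -1.5719] [-0.12 -0.33 -1.56] [-0.092  0.089 -0.007] 0.999 0.0
[0.0007, 0.0013, 0.0266, 0.0, 0.0, -0.0, 0]
[0.0007, 0.0013, 0.0266, 0.0, 0.0, -0.0, 0]
[0.0007, 0.0013, 0.0266, 0.0, 0.0, -0.0, 0]
2.0 [521.37  19.3  235.76] [ 3.1403e+00 -4.0000e-04 -1.5767e+00] [-0.08  0.37 -1.11] [-0.004  0.048  0.02 ] 1.001 0.0
```

View pics/m3.png

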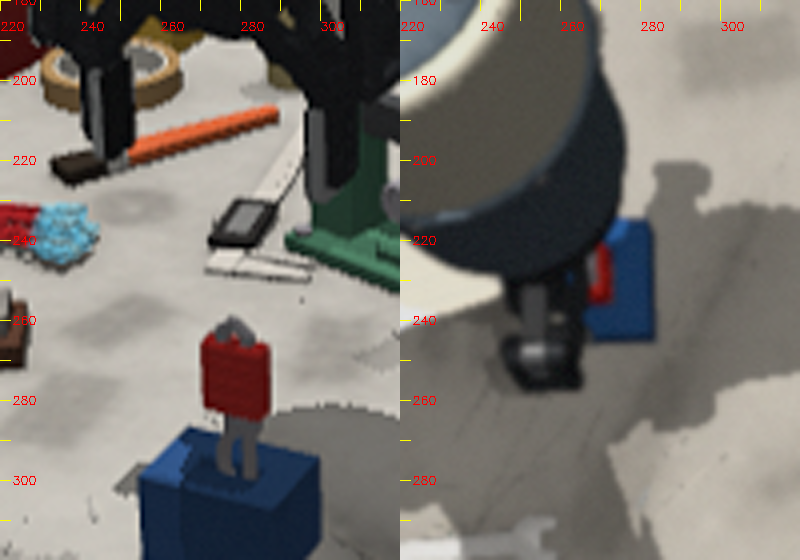

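The gripper (fingers at crop u ≈247 and ≈305) is above the clip, which stands upright at (278,270). I'll go down and close gently.

Request:
send_rows --pt "-0.0007 0.0023 0.02 0 0 -0.01 60" --pt "0 0 0.03 0 0 0 60" --pt "0 0 0.03 0 0 0 60" --pt "0 0 0.0135 0 0 0 60" --pt "0 0 0 0 0 0 60" --pt "0 0 0 0 0 0 60" --force 20

```text
t: 2.6
tcp_pos: [519.1, 18.6, 143.8]
orientation: [-3.141, -0.0, -1.569]
wrist_force: [0.7, 0.1, 1.1]
grip_width: 0.765
grasp_force: 0.0
```

Run:
```python
from h import *
c=eyes.capture("scene");st()
cv2.imwrite("pics/m4.png",crop(c,220,180,120,140,5)[:600])
```

```text
2.65 [519.47  18.83 144.28] [-3.1393e+00  2.0000e-04 -1.5685e+00] [-0.07  0.39 -0.19] [ 0.026 -0.034  0.008] 0.769 0.0
```

View pics/m4.png

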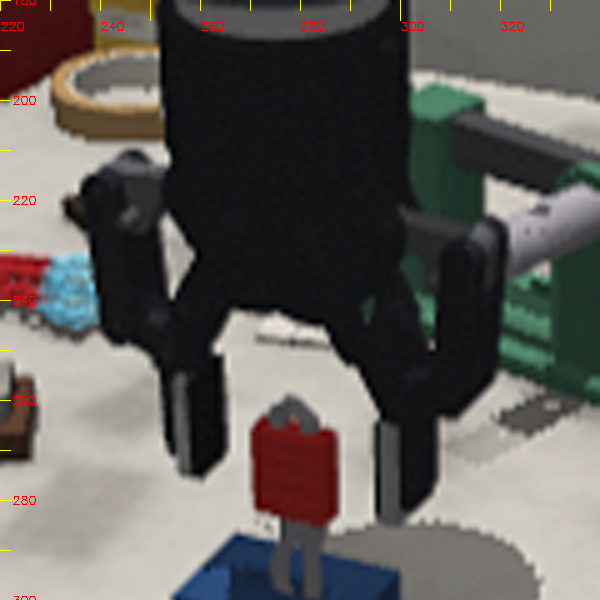

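The grip (u 270–286) sits centred between the pads (inner edges at about 256 and 295), at a good height. Closing now.

Request:
send_rows --pt "0 0 0.001 0 0 0 150" --pt "0 0 0 0 0 0 190" --pt "0 0 0 0 0 0 200" --pt "0 0 0 0 0 0 220" --pt "0 0 0 0 0 0 220" --pt "0 0 0 0 0 0 220" --force 40

```text
t: 3.25
tcp_pos: [519.3, 19.3, 142.4]
orientation: [-3.14, 0.0, -1.567]
wrist_force: [-0.4, -0.5, 4.0]
grip_width: 0.322
grasp_force: 41.1
```

Request:
send_rows --pt "0 0 0 0 0 0 220" --pt "0 0 0 0 0 0 220" --force 80

```text
t: 3.45
tcp_pos: [519.5, 19.4, 142.5]
orientation: [-3.14, 0.0, -1.567]
wrist_force: [-0.1, 0.1, 5.0]
grip_width: 0.312
grasp_force: 78.3
```

Run:
```python
from h import *
st()
```

```text
3.45 [519.53  19.39 142.55] [-3.1399e+00  1.0000e-04 -1.5674e+00] [-0.13  0.14  5.03] [ 0.036  0.076 -0.019] 0.312 78.3
```

Request:
send_rows --pt "0 0 -0.005 0 0 0 220" --pt "0 0 -0.02 0 0 0 220" --pt "0 0 -0.03 0 0 0 220" --pt "0 0 -0.04 0 0 0 220" --pt "0 0 -0.022 0 0 0 220" --pt "0 0 0 0 0 0 220" --pt "0 0 0 0 0 0 220"

```text
t: 4.15
tcp_pos: [518.5, 19.4, 258.5]
orientation: [3.141, 0.001, -1.568]
wrist_force: [-0.7, 0.6, -1.7]
grip_width: 0.315
grasp_force: 79.9
```

Run:
```python
from h import *
st()
go([531,-191.5,255],-1.857,step=28,fing=220)
```

```text
4.15 [518.53  19.43 258.48] [ 3.1408e+00  7.0000e-04 -1.5681e+00] [-0.67  0.64 -1.68] [-0.009  0.062  0.079] 0.315 79.9
[0.0264, -0.0015, 0.0004, 0.0, 0.0, 0.036, 220]
[0.0263, -0.0024, 0.0004, 0.0, 0.0, 0.036, 220]
[0.0262, -0.0034, 0.0004, 0.0, 0.0, 0.036, 220]
[0.0261, -0.0043, 0.0004, 0.0, 0.0, 0.036, 220]
[0.0259, -0.0053, 0.0004, 0.0, 0.0, 0.036, 220]
[0.0257, -0.0062, 0.0004, 0.0, 0.0, 0.036, 220]
[0.0254, -0.0071, 0.0004, 0.0, 0.0, 0.036, 220]
[0.0252, -0.008, 0.0004, 0.0, 0.0, 0.036, 220]
```

Request:
send_rows --pt "0.0264 -0.0015 0.0004 0 0 0.036 220" --pt "0.0263 -0.0024 0.0004 0 0 0.036 220" --pt "0.0262 -0.0034 0.0004 0 0 0.036 220" --pt "0.0261 -0.0043 0.0004 0 0 0.036 220" --pt "0.0259 -0.0053 0.0004 0 0 0.036 220" --pt "0.0257 -0.0062 0.0004 0 0 0.036 220" --pt "0.0254 -0.0071 0.0004 0 0 0.036 220" --pt "0.0252 -0.008 0.0004 0 0 0.036 220"

```text
t: 4.95
tcp_pos: [530.6, -192.6, 253.6]
orientation: [3.138, -0.0, -1.857]
wrist_force: [0.5, 0.7, -0.4]
grip_width: 0.31
grasp_force: 79.9
```

Request:
send_rows --pt "0 0 0 0 0 0 220" --pt "0 0 0 0 0 0 220" --pt "0 0 0 0 0 0 220"

```text
t: 5.25
tcp_pos: [531.1, -191.1, 254.7]
orientation: [3.14, 0.0, -1.855]
wrist_force: [-0.3, -0.5, -1.0]
grip_width: 0.308
grasp_force: 79.9
```

Run:
```python
from h import *
st()
c=eyes.capture("scene");t=eyes.capture("top")
cv2.imwrite("pics/m5.png",np.hstack([crop(c,290,165,80,100,5),crop(t,340,160,80,100,5)]))
# predicted tip pixel
s=monitor.sense();R=Ro.from_euler('xyz',s['orientation']); tip=s['tcp_pos']+R.apply([0,5.2,136.5]); print('tip',tip.round(1),proj(c,tip).round(1),proj(t,tip).round(1))
```

```text
5.25 [ 531.12 -191.11  254.73] [ 3.1397e+00  1.0000e-04 -1.8552e+00] [-0.26 -0.54 -0.99] [ 0.038 -0.013  0.01 ] 0.308 79.9
tip [ 526.3 -189.4  118.8] [[327.6 207.5]] [[375.5 219.4]]
```

View pics/m5.png

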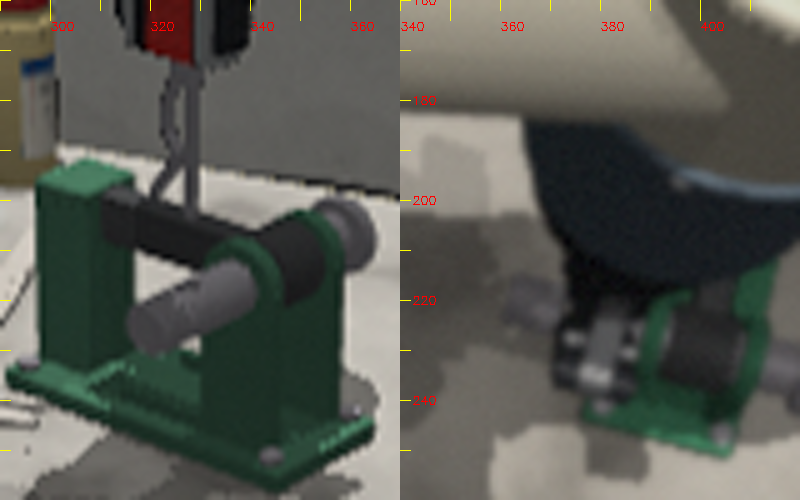

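The tip is at scene pixel (328,208), as predicted, so the clip is upright in the hand. I'll approach the pin top and touch.

Request:
send_rows --pt "0 0 0.01 0 0 0 220" --pt "0 0 0.01 0 0 0 220" --pt "0 0 0.003 0 0 0 220" --pt "0 0 0 0 0 0 220" --pt "0 0 0 0 0 0 220"

```text
t: 5.85
tcp_pos: [531.5, -191.8, 232.7]
orientation: [3.142, -0.0, -1.856]
wrist_force: [0.3, 0.4, -0.0]
grip_width: 0.308
grasp_force: 79.9
```

Request:
send_rows --pt "0 0 0.001 0 0 0 220" --pt "0 0 0 0 0 0 220"

```text
t: 6.05
tcp_pos: [531.5, -191.8, 231.8]
orientation: [-3.141, 0.0, -1.856]
wrist_force: [-0.1, 0.1, -1.0]
grip_width: 0.314
grasp_force: 79.9
```

Request:
send_rows --pt "0 0 0.001 0 0 0 220" --pt "0 0 0 0 0 0 220"

```text
t: 6.25
tcp_pos: [531.4, -191.7, 230.6]
orientation: [3.142, 0.0, -1.856]
wrist_force: [-0.1, -0.0, -1.0]
grip_width: 0.312
grasp_force: 79.9
```

Request:
send_rows --pt "0 0 0.001 0 0 0 220" --pt "0 0 0 0 0 0 220"

```text
t: 6.45
tcp_pos: [531.4, -191.7, 229.5]
orientation: [3.141, 0.0, -1.856]
wrist_force: [-0.0, -0.2, -1.1]
grip_width: 0.315
grasp_force: 79.9
```

Request:
send_rows --pt "0 0 0.001 0 0 0 220" --pt "0 0 0 0 0 0 220"

```text
t: 6.65
tcp_pos: [531.4, -191.7, 228.5]
orientation: [3.141, 0.0, -1.856]
wrist_force: [-0.0, 0.1, -1.3]
grip_width: 0.308
grasp_force: 79.9
```

Request:
send_rows --pt "0 0 0.0007 0 0 0 220" --pt "0 0 0 0 0 0 220"

```text
t: 6.85
tcp_pos: [531.4, -191.8, 227.9]
orientation: [3.141, -0.0, -1.856]
wrist_force: [0.3, -0.3, 0.0]
grip_width: 0.311
grasp_force: 79.9
```

Request:
send_rows --pt "0 0 0.0005 0 0 0 220" --pt "0 0 0 0 0 0 220"

```text
t: 7.05
tcp_pos: [531.5, -191.7, 227.4]
orientation: [3.141, 0.0, -1.856]
wrist_force: [0.3, -0.7, 0.0]
grip_width: 0.315
grasp_force: 79.9
```

Request:
send_rows --pt "0 0 0.0005 0 0 0 220" --pt "0 0 0 0 0 0 220"

```text
t: 7.25
tcp_pos: [531.4, -191.7, 226.9]
orientation: [3.141, 0.0, -1.856]
wrist_force: [-1.1, -0.7, -0.6]
grip_width: 0.311
grasp_force: 79.9
```

Request:
send_rows --pt "0 0 0.0005 0 0 0 220" --pt "0 0 0 0 0 0 220"

```text
t: 7.45
tcp_pos: [531.4, -191.7, 226.4]
orientation: [3.141, 0.0, -1.856]
wrist_force: [0.4, 1.0, -1.1]
grip_width: 0.313
grasp_force: 79.9
```

Request:
send_rows --pt "0 0 0.0005 0 0 0 220" --pt "0 0 0 0 0 0 220"

```text
t: 7.65
tcp_pos: [531.4, -191.8, 225.9]
orientation: [3.141, -0.0, -1.856]
wrist_force: [0.9, -0.3, -0.9]
grip_width: 0.312
grasp_force: 79.9
```

Request:
send_rows --pt "0 0 0.0005 0 0 0 220" --pt "0 0 0 0 0 0 220"

```text
t: 7.85
tcp_pos: [531.4, -191.7, 225.4]
orientation: [3.141, 0.0, -1.856]
wrist_force: [-0.1, -0.7, -0.5]
grip_width: 0.311
grasp_force: 79.9
```

Request:
send_rows --pt "0 0 0.0005 0 0 0 220" --pt "0 0 0 0 0 0 220"

```text
t: 8.05
tcp_pos: [531.4, -191.7, 224.9]
orientation: [3.142, 0.0, -1.856]
wrist_force: [-0.4, 0.2, -0.1]
grip_width: 0.31
grasp_force: 79.9
```

Request:
send_rows --pt "0 0 0.0007 0 0 0 220" --pt "0 0 0 0 0 0 220"

```text
t: 8.25
tcp_pos: [531.4, -191.7, 224.1]
orientation: [3.141, 0.0, -1.856]
wrist_force: [0.7, 0.6, -0.9]
grip_width: 0.311
grasp_force: 79.9
```

Request:
send_rows --pt "0 0 0.0007 0 0 0 220" --pt "0 0 0 0 0 0 220"

```text
t: 8.45
tcp_pos: [531.4, -191.7, 223.5]
orientation: [3.141, -0.0, -1.856]
wrist_force: [0.1, -0.2, -1.0]
grip_width: 0.312
grasp_force: 79.9
```

Request:
send_rows --pt "0 0 0.0007 0 0 0 220" --pt "0 0 0 0 0 0 220"

```text
t: 8.65
tcp_pos: [531.4, -191.8, 222.8]
orientation: [3.141, 0.0, -1.856]
wrist_force: [0.8, 0.9, -2.3]
grip_width: 0.307
grasp_force: 79.9
```

Request:
send_rows --pt "0 0 0.0007 0 0 0 220" --pt "0 0 0 0 0 0 220"

```text
t: 8.85
tcp_pos: [531.4, -191.8, 222.1]
orientation: [3.141, -0.0, -1.856]
wrist_force: [0.4, -0.6, -1.3]
grip_width: 0.312
grasp_force: 79.9
```

Run:
```python
from h import *
st()
c=eyes.capture("scene")
cv2.imwrite("pics/m6.png",crop(c,295,165,75,75,8))
s=monitor.sense();R=Ro.from_euler('xyz',s['orientation']); tip=s['tcp_pos']+R.apply([0,5.2,136.5]); print('tip',tip.round(1),proj(c,tip).round(1))
```

```text
8.85 [ 531.42 -191.76  222.06] [ 3.1414 -0.     -1.8558] [ 0.39 -0.65 -1.31] [0.041 0.023 0.014] 0.312 79.9
tip [ 526.4 -190.3   85.6] [[327.6 223.2]]
```

View pics/m6.png

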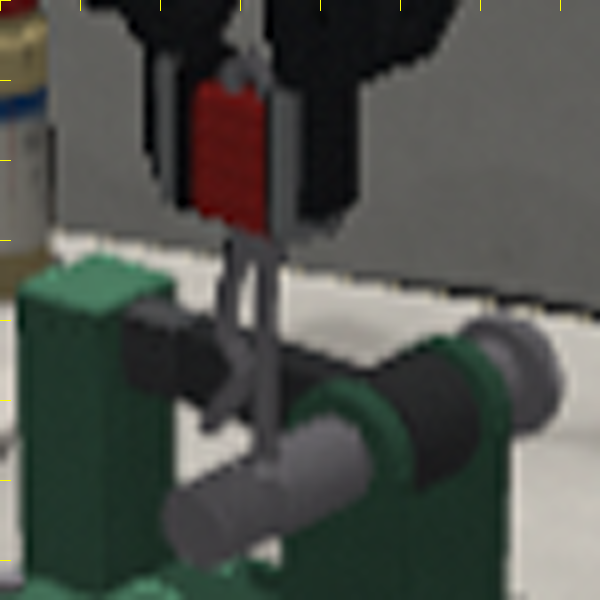

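The straight leg meets the shank at (328,223), which is the hole, and the tip is already about 5 mm below the shank top with no contact force. So the tip is in the hole. I'll go on down, watching the force.

Request:
send_rows --pt "0 0 0.001 0 0 0 220" --pt "0 0 0.001 0 0 0 220" --pt "0 0 0 0 0 0 220"

```text
t: 9.2
tcp_pos: [531.4, -191.8, 220.0]
orientation: [3.141, -0.0, -1.856]
wrist_force: [0.7, -0.1, -1.2]
grip_width: 0.314
grasp_force: 79.9
```

Request:
send_rows --pt "0 0 0.001 0 0 0 220" --pt "0 0 0.001 0 0 0 220" --pt "0 0 0 0 0 0 220"

```text
t: 9.5
tcp_pos: [531.4, -191.7, 218.0]
orientation: [3.141, -0.0, -1.856]
wrist_force: [0.1, 0.7, -0.3]
grip_width: 0.314
grasp_force: 79.9
```

Request:
send_rows --pt "0 0 0.001 0 0 0 220" --pt "0 0 0.001 0 0 0 220" --pt "0 0 0 0 0 0 220"

```text
t: 9.8
tcp_pos: [531.4, -191.7, 216.0]
orientation: [3.141, 0.0, -1.856]
wrist_force: [0.5, -0.2, -1.4]
grip_width: 0.317
grasp_force: 79.9
```

Request:
send_rows --pt "0 0 0.001 0 0 0 220" --pt "0 0 0.001 0 0 0 220" --pt "0 0 0 0 0 0 220"

```text
t: 10.1
tcp_pos: [531.4, -191.7, 214.0]
orientation: [3.141, -0.0, -1.856]
wrist_force: [0.4, -0.1, -0.9]
grip_width: 0.314
grasp_force: 79.9
```

Request:
send_rows --pt "0 0 0.001 0 0 0 220" --pt "0 0 0.001 0 0 0 220" --pt "0 0 0.001 0 0 0 220" --pt "0 0 0 0 0 0 220"

```text
t: 10.5
tcp_pos: [531.4, -191.7, 211.0]
orientation: [3.141, -0.0, -1.856]
wrist_force: [0.0, -0.1, -1.5]
grip_width: 0.314
grasp_force: 79.9
```

Request:
send_rows --pt "0 0 0.001 0 0 0 220" --pt "0 0 0.001 0 0 0 220" --pt "0 0 0 0 0 0 220"

```text
t: 10.8
tcp_pos: [531.4, -191.8, 209.0]
orientation: [3.141, -0.0, -1.856]
wrist_force: [-0.2, -0.3, -1.7]
grip_width: 0.312
grasp_force: 79.9
```

Request:
send_rows --pt "0 0 0.001 0 0 0 220" --pt "0 0 0.001 0 0 0 220" --pt "0 0 0 0 0 0 220"

```text
t: 11.1
tcp_pos: [531.9, -191.8, 207.5]
orientation: [-3.14, 0.0, -1.856]
wrist_force: [1.5, -0.9, 0.1]
grip_width: 0.311
grasp_force: 79.9
```

Request:
send_rows --pt "0 0 0.001 0 0 0 220" --pt "0 0 0.001 0 0 0 220" --pt "0 0 0 0 0 0 220"

```text
t: 11.4
tcp_pos: [532.0, -191.8, 205.7]
orientation: [-3.14, 0.0, -1.856]
wrist_force: [2.8, -0.1, 2.8]
grip_width: 0.311
grasp_force: 80.4
```

Request:
send_rows --pt "0 0 0.001 0 0 0 220" --pt "0 0 0 0 0 0 220"

```text
t: 11.6
tcp_pos: [531.7, -192.0, 204.4]
orientation: [-3.141, -0.0, -1.856]
wrist_force: [2.3, -0.7, 2.4]
grip_width: 0.31
grasp_force: 80.3
```

Request:
send_rows --pt "0 0 0.001 0 0 0 220" --pt "0 0 0 0 0 0 220"

```text
t: 11.8
tcp_pos: [531.8, -191.9, 202.9]
orientation: [-3.141, -0.0, -1.856]
wrist_force: [3.0, -1.3, -0.6]
grip_width: 0.309
grasp_force: 80.1
```

Request:
send_rows --pt "0 0 0.001 0 0 0 220" --pt "0 0 0 0 0 0 220"

```text
t: 12.0
tcp_pos: [531.9, -191.8, 202.2]
orientation: [-3.14, 0.0, -1.856]
wrist_force: [4.6, -0.3, 0.1]
grip_width: 0.315
grasp_force: 80.0
```

Request:
send_rows --pt "0 0 0.001 0 0 0 220" --pt "0 0 0 0 0 0 220"

```text
t: 12.2
tcp_pos: [531.9, -191.8, 201.3]
orientation: [-3.14, 0.0, -1.856]
wrist_force: [4.7, -0.9, 2.5]
grip_width: 0.308
grasp_force: 80.1
```

Request:
send_rows --pt "0 0 0.001 0 0 0 220" --pt "0 0 0 0 0 0 220"

```text
t: 12.4
tcp_pos: [531.9, -191.8, 200.3]
orientation: [-3.14, 0.0, -1.856]
wrist_force: [5.2, -1.1, 1.5]
grip_width: 0.313
grasp_force: 80.2
```

Request:
send_rows --pt "0 0 0.001 0 0 0 220" --pt "0 0 0 0 0 0 220"

```text
t: 12.6
tcp_pos: [531.9, -191.8, 199.4]
orientation: [-3.14, 0.0, -1.856]
wrist_force: [5.5, -0.9, 2.9]
grip_width: 0.314
grasp_force: 80.4
```

Request:
send_rows --pt "0 0 0.001 0 0 0 220" --pt "0 0 0 0 0 0 220"

```text
t: 12.8
tcp_pos: [532.0, -191.8, 198.8]
orientation: [-3.14, 0.0, -1.856]
wrist_force: [5.6, -0.0, 4.6]
grip_width: 0.313
grasp_force: 80.8
```

Request:
send_rows --pt "0 0 0.001 0 0 0 220" --pt "0 0 0 0 0 0 220"

```text
t: 13.0
tcp_pos: [531.9, -191.8, 197.5]
orientation: [-3.14, 0.0, -1.856]
wrist_force: [5.8, -1.0, 2.8]
grip_width: 0.312
grasp_force: 80.4
```

Request:
send_rows --pt "0 0 0.001 0 0 0 220" --pt "0 0 0 0 0 0 220"

```text
t: 13.2
tcp_pos: [531.8, -192.0, 196.1]
orientation: [-3.141, -0.0, -1.856]
wrist_force: [5.2, -2.0, 2.3]
grip_width: 0.311
grasp_force: 80.2
```

Request:
send_rows --pt "0 0 0.001 0 0 0 220" --pt "0 0 0 0 0 0 220"

```text
t: 13.4
tcp_pos: [532.0, -191.9, 195.2]
orientation: [-3.14, 0.0, -1.856]
wrist_force: [5.4, -2.1, 1.1]
grip_width: 0.312
grasp_force: 80.3
```

Request:
send_rows --pt "0 0 0.001 0 0 0 220" --pt "0 0 0 0 0 0 220"

```text
t: 13.6
tcp_pos: [532.1, -191.8, 194.4]
orientation: [-3.14, 0.0, -1.856]
wrist_force: [6.3, -1.8, 2.7]
grip_width: 0.312
grasp_force: 80.6
```

Request:
send_rows --pt "0 0 0.001 0 0 0 220" --pt "0 0 0 0 0 0 220"

```text
t: 13.8
tcp_pos: [532.1, -191.7, 193.4]
orientation: [-3.14, 0.0, -1.856]
wrist_force: [5.9, 0.7, 3.5]
grip_width: 0.311
grasp_force: 80.4
```

Request:
send_rows --pt "0 0 0.001 0 0 0 220" --pt "0 0 0 0 0 0 220"

```text
t: 14.0
tcp_pos: [532.1, -191.8, 192.4]
orientation: [-3.14, 0.0, -1.856]
wrist_force: [6.6, -0.4, 3.0]
grip_width: 0.315
grasp_force: 80.5
```

Request:
send_rows --pt "0 0 0.001 0 0 0 220" --pt "0 0 0 0 0 0 220"

```text
t: 14.2
tcp_pos: [532.1, -191.7, 191.5]
orientation: [-3.14, 0.0, -1.856]
wrist_force: [6.7, 0.1, 3.1]
grip_width: 0.311
grasp_force: 80.6
```

Request:
send_rows --pt "0 0 0.001 0 0 0 220" --pt "0 0 0 0 0 0 220"

```text
t: 14.4
tcp_pos: [532.1, -191.7, 189.7]
orientation: [-3.14, 0.001, -1.856]
wrist_force: [8.4, -2.3, -3.0]
grip_width: 0.311
grasp_force: 79.6
```

Request:
send_rows --pt "0 0 0.001 0 0 0 220" --pt "0 0 0 0 0 0 220"

```text
t: 14.6
tcp_pos: [532.1, -191.7, 188.2]
orientation: [-3.141, 0.001, -1.856]
wrist_force: [7.9, -2.3, -5.4]
grip_width: 0.313
grasp_force: 79.8
```

Request:
send_rows --pt "0 0 0.001 0 0 0 220" --pt "0 0 0 0 0 0 220"

```text
t: 14.8
tcp_pos: [532.1, -191.7, 187.2]
orientation: [-3.141, 0.001, -1.856]
wrist_force: [9.0, -1.8, -2.5]
grip_width: 0.313
grasp_force: 79.8
```

Request:
send_rows --pt "0 0 0.001 0 0 0 220" --pt "0 0 0 0 0 0 220"

```text
t: 15.0
tcp_pos: [532.1, -191.7, 186.3]
orientation: [-3.141, 0.0, -1.856]
wrist_force: [8.5, -2.9, -3.5]
grip_width: 0.312
grasp_force: 79.8
```

Request:
send_rows --pt "0 0 0.001 0 0 0 220" --pt "0 0 0 0 0 0 220"

```text
t: 15.2
tcp_pos: [532.0, -191.8, 185.4]
orientation: [-3.141, 0.0, -1.856]
wrist_force: [7.6, -2.0, -2.9]
grip_width: 0.312
grasp_force: 80.0
```

Request:
send_rows --pt "0 0 0.001 0 0 0 220" --pt "0 0 0 0 0 0 220"

```text
t: 15.4
tcp_pos: [531.4, -191.9, 184.1]
orientation: [3.141, -0.0, -1.856]
wrist_force: [6.4, -3.7, -4.0]
grip_width: 0.31
grasp_force: 79.8
```

Past the crest, the spring now pulls the clip down.

Request:
send_rows --pt "0 0 0.001 0 0 0 220" --pt "0 0 0.001 0 0 0 220" --pt "0 0 0 0 0 0 220"

```text
t: 15.7
tcp_pos: [531.2, -192.0, 181.8]
orientation: [3.14, -0.001, -1.856]
wrist_force: [5.9, -3.4, -4.2]
grip_width: 0.311
grasp_force: 79.9
```

Request:
send_rows --pt "0 0 0.001 0 0 0 220" --pt "0 0 0.001 0 0 0 220" --pt "0 0 0 0 0 0 220"

```text
t: 16.0
tcp_pos: [531.2, -192.0, 180.1]
orientation: [3.14, -0.001, -1.856]
wrist_force: [5.6, -2.9, -2.7]
grip_width: 0.312
grasp_force: 80.0
```

Request:
send_rows --pt "0 0 0.001 0 0 0 220" --pt "0 0 0 0 0 0 220"

```text
t: 16.2
tcp_pos: [531.4, -192.1, 179.4]
orientation: [3.141, -0.001, -1.856]
wrist_force: [6.9, -2.5, -1.0]
grip_width: 0.311
grasp_force: 80.2
```

Request:
send_rows --pt "0 0 0.001 0 0 0 220" --pt "0 0 0 0 0 0 220"

```text
t: 16.4
tcp_pos: [531.6, -192.0, 178.7]
orientation: [3.142, -0.0, -1.856]
wrist_force: [5.2, -3.3, -0.4]
grip_width: 0.307
grasp_force: 80.3
```

Request:
send_rows --pt "0 0 0.001 0 0 0 220" --pt "0 0 0 0 0 0 220" --pt "0 0 0 0 0 0 220"

```text
t: 16.7
tcp_pos: [531.7, -192.0, 177.8]
orientation: [-3.141, -0.0, -1.856]
wrist_force: [6.5, -2.1, -0.1]
grip_width: 0.31
grasp_force: 80.4
```

Run:
```python
from h import *
st()
c=eyes.capture("scene")
cv2.imwrite("pics/m7.png",crop(c,295,165,75,75,8))
s=monitor.sense();R=Ro.from_euler('xyz',s['orientation']); tip=s['tcp_pos']+R.apply([0,5.2,136.5]); print('tip',tip.round(1),proj(c,tip).round(1))
```

```text
16.7 [ 531.72 -191.99  177.84] [-3.1412e+00 -2.0000e-04 -1.8558e+00] [ 6.52 -2.11 -0.12] [-0.825 -2.296 -0.006] 0.31 80.4
tip [ 526.8 -190.6   41.3] [[327.4 243.7]]
```

View pics/m7.png

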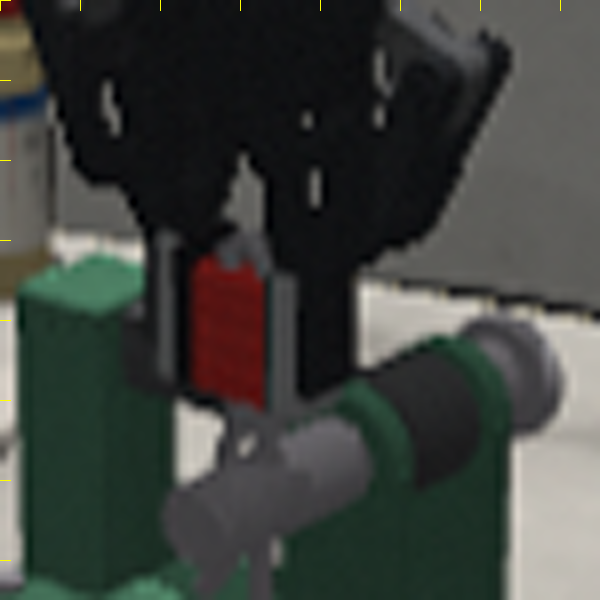

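The legs straddle the shank, with the ends visible below it at (205,585) and (262,585), and depth is about 39 mm. I'll ease off the sideways load and press about 1.5 mm more.

Request:
send_rows --pt "0 -0.0007 0.0007 0 0 0 220" --pt "0 0 0 0 0 0 220"

```text
t: 16.95
tcp_pos: [532.1, -192.0, 177.0]
orientation: [3.141, -0.0, -1.856]
wrist_force: [4.7, -1.3, 0.3]
grip_width: 0.314
grasp_force: 80.4
```

Request:
send_rows --pt "0 -0.0005 0.0007 0 0 0 220" --pt "0 0 0 0 0 0 220"

```text
t: 17.15
tcp_pos: [532.4, -192.0, 176.1]
orientation: [3.14, 0.0, -1.856]
wrist_force: [5.8, -1.1, 0.5]
grip_width: 0.312
grasp_force: 80.4
```

Request:
send_rows --pt "0 0 0.0005 0 0 0 220" --pt "0 0 0 0 0 0 220"

```text
t: 17.35
tcp_pos: [532.4, -192.0, 175.9]
orientation: [3.141, 0.0, -1.856]
wrist_force: [4.1, -0.1, 0.6]
grip_width: 0.315
grasp_force: 80.3
```

Request:
send_rows --pt "0 -0.0006 0 0 0 0 220" --pt "0 0 0 0 0 0 220" --pt "0 0 0 0 0 0 220" --force 20

```text
t: 17.65
tcp_pos: [532.6, -192.1, 175.9]
orientation: [3.14, 0.0, -1.856]
wrist_force: [2.1, 0.9, 0.9]
grip_width: 0.313
grasp_force: 80.3
```

Request:
send_rows --pt "0 0 0 0 0 0 150" --pt "0 0 0 0 0 0 110" --pt "0 0 0 0 0 0 90" --pt "0 0 0 0 0 0 70" --pt "0 0 0 0 0 0 70" --pt "0 0 0 0 0 0 70"

```text
t: 18.25
tcp_pos: [533.1, -192.3, 176.3]
orientation: [3.141, -0.0, -1.856]
wrist_force: [-0.3, -0.7, 0.1]
grip_width: 0.724
grasp_force: 0.0
```

Released. I'll lift straight up, move clear and check.

Request:
send_rows --pt "0 0 -0.01 0 0 0 70" --pt "0 0 -0.03 0 0 0 70" --pt "0 0 -0.04 0 0 0 70" --pt "0 0 -0.04 0 0 0 70" --pt "0 0 -0.03 0 0 0 70" --pt "0.04 0 0 0 0 0 70" --pt "0.04 0 0 0 0 0 70" --pt "0.03 0 0 0 0 0 70"

```text
t: 19.05
tcp_pos: [501.5, -299.4, 327.5]
orientation: [-3.14, -0.0, -1.856]
wrist_force: [0.6, 0.4, -0.2]
grip_width: 0.726
grasp_force: 0.0
```

Run:
```python
from h import *
st()
c=eyes.capture("scene")
cv2.imwrite("pics/m8.png",crop(c,295,165,75,75,8))
# observed-vs-expected: grip corners if depth d (tip z = 80-d)
for d in (36,40,44):
    o=np.array([526.6,-190.5,80-d]); ex=np.array([.959,-.282,0]); ey=np.array([.282,.959,0])
    print(d,[proj(c,o+ex*x+ey*6+[0,0,z])[0].round(1).tolist() for x in(19,-9) for z in(63,96)])
```

```text
19.05 [ 501.55 -299.35  327.54] [-3.1403e+00 -3.0000e-04 -1.8558e+00] [ 0.57  0.35 -0.16] [-0.04  -0.129  0.045] 0.726 0.0
36 [[318.1, 211.3], [318.1, 195.3], [329.3, 215.2], [329.4, 198.9]]
40 [[318.1, 213.3], [318.1, 197.3], [329.2, 217.1], [329.4, 200.9]]
44 [[318.1, 215.2], [318.1, 199.2], [329.2, 219.0], [329.4, 202.9]]
```

View pics/m8.png

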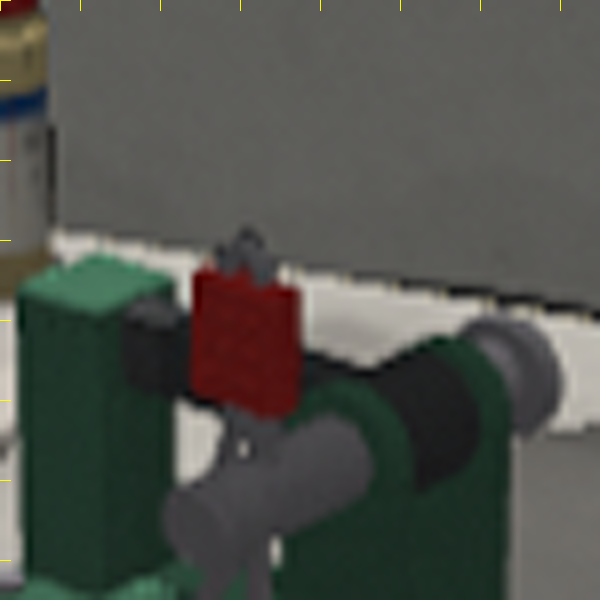

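The clip stands upright and free. The grip's left edge, at v 198.5–214.4, matches a depth of about 40–41 mm once the camera's ~1 px bias is allowed for, and both legs show below the shank. I'm handing in.

```bash
python3 -c "
from plant import env
print(env.hand_in())"
```

```text
the job is handed in; nothing more can be done
None
```

The clip is through the pin's cross hole and snapped round the shank, seated about 40 mm down by my estimate (home is 37–43 mm). I let go, moved the arm clear and handed the job in at about 19 s; no verdict came back.

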